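# Park the microscope objectives in order of height

### The job

Stand the four microscope objectives on the parking rail in order of height, one centred on each white pad: the shortest on the pad next to the steel pillar, the tallest on the pad farthest from it. Keep them upright all the time and set them down gently, the optics do not survive a fall.

Things in the scene. Friction and masses are not known exactly. Their poses are not given: they have to be found in the camera images.
- obj_1_mid (a point): The shortest and slimmest of four black microscope objectives with thin bright steel bands, loose, nose up on the bench: 40 mm tall, 28 mm in diameter, straight-sided over the lower 30 mm, then tapering to a glass-tipped nose. The point is at its centre, half-way up (20 mm above its flat foot), z along its axis, up. Round: its yaw means nothing. It weighs 0.08 to 0.38 kg. The four start in any order about the bench, amid clutter up to 62 mm high.
- obj_2_mid (a point): The second shortest of four black microscope objectives with thin bright steel bands, loose, nose up on the bench: 50 mm tall, 34 mm in diameter, straight-sided over the lower 37 mm, then tapering to a glass-tipped nose. The point is at its centre, half-way up (25 mm above its flat foot), z along its axis, up. Round: its yaw means nothing. It weighs 0.08 to 0.38 kg. The four start in any order about the bench, amid clutter up to 62 mm high.
- obj_3_mid (a point): The second tallest of four black microscope objectives with thin bright steel bands, loose, nose up on the bench: 60 mm tall, 40 mm in diameter, straight-sided over the lower 44 mm, then tapering to a glass-tipped nose. The point is at its centre, half-way up (30 mm above its flat foot), z along its axis, up. Round: its yaw means nothing. It weighs 0.08 to 0.38 kg. The four start in any order about the bench, amid clutter up to 62 mm high.
- obj_4_mid (a point): The tallest and thickest of four black microscope objectives with thin bright steel bands, loose, nose up on the bench: 70 mm tall, 46 mm in diameter, straight-sided over the lower 52 mm, then tapering to a glass-tipped nose. The point is at its centre, half-way up (35 mm above its flat foot), z along its axis, up. Round: its yaw means nothing. It weighs 0.08 to 0.38 kg. The four start in any order about the bench, amid clutter up to 62 mm high.
- pad_a: One of four identical fixed white round pads, 52 mm across and 3 mm thick, in a straight row a-b-c-d at 72 mm spacing along a flat dark steel rail (66 mm wide, 400 mm long, 8 mm thick, fixed on the bench, turned a little differently each time). An end pad, next to b. Origin at the centre of its underside; its top is 3 mm above that, 11 mm above the bench. Its y axis lies along the rail.
- pad_b: One of four identical fixed white round pads, 52 mm across and 3 mm thick, in a straight row a-b-c-d at 72 mm spacing along a flat dark steel rail (66 mm wide, 400 mm long, 8 mm thick, fixed on the bench, turned a little differently each time). An inner pad, next to a and c. Origin at the centre of its underside; its top is 3 mm above that, 11 mm above the bench. Its y axis lies along the rail.
- pad_c: One of four identical fixed white round pads, 52 mm across and 3 mm thick, in a straight row a-b-c-d at 72 mm spacing along a flat dark steel rail (66 mm wide, 400 mm long, 8 mm thick, fixed on the bench, turned a little differently each time). An inner pad, next to b and d. Origin at the centre of its underside; its top is 3 mm above that, 11 mm above the bench. Its y axis lies along the rail.
- pad_d: One of four identical fixed white round pads, 52 mm across and 3 mm thick, in a straight row a-b-c-d at 72 mm spacing along a flat dark steel rail (66 mm wide, 400 mm long, 8 mm thick, fixed on the bench, turned a little differently each time). An end pad, next to c. Origin at the centre of its underside; its top is 3 mm above that, 11 mm above the bench. Its y axis lies along the rail.
- pillar: Fixed upright steel pillar with a thicker round head (60 mm tall, 28 mm across its foot, 22 mm across its head) at one end of the rail, in line with the pads and 64 mm beyond the last pad; it may be at pad a's end or at pad d's end. The other end carries only a low black block, 8 mm high. Origin at the centre of the pillar's underside, 8 mm above the bench.
Mind the look-alikes: they are no part of the job. What is shaped like the part that bears obj_3_mid but purple is not meant.

How it is judged:
By the outcome, as a careful person would: the job done as asked, in the order asked, and still so for the second after the job is handed in, with the robot touching nothing.
It also fails if it takes over 112 s, if anything falls off the work surface, if the arm or the gripper's body presses on something with over 40 N, if the wrist force passes 120 N, or if a joint passes its speed limit or range.

### The arm

A 6-joint arm with a two-finger parallel gripper is mounted at the origin on the work surface. World frame = base frame: x ahead of the robot, y to its left, z up, the work surface at z = 0. Lengths are in m, angles in degrees, forces in N, time in s.
With the tool pointing down it reaches from about 0.325 to 0.9 m from the base axis. Payload 3.5 kg.
Tool frame: the origin (TCP) lies at the very end of the fingers, on their centre line; the grasp point (between the pads) lies manip.hold_point_z behind it (manip.hold_point_z is the distance from the TCP to the grasp point, in m); z points along the fingers, y is the direction in which the jaws open and shut (so a half turn about z gives the same grasp; the last joint's range is limited). The gripper opens to 85 mm and grips with 20 to 120 N. Pads are 22 mm wide; open, the fingers measure 114 mm over their backs; the gripper's body (76 mm by 85 mm) begins 54 mm behind the grasp point. The pads swing forward as they close: fully open they stand 13 mm farther back than shut.
Start: joints at [-77.143, 15.837, -1.513, 72.651, 0, 84.076], TCP at [0.201, -0.592, 0.231] pointing down, gripper open.
Joint ranges: [-178.77, 178.77], [-48.84, 107.48], [-61.69, 71.31], [-111.58, 123.2], [-90, 87.43], [-180, 180]. Speed limits (degrees/s): [147.25, 147.25, 180, 180, 180, 180].

### API

Orientations are given as a 3x3 rotation matrix whose columns are the frame's x, y, z axes.
In Python, from bench import manip, grab_frame, calibration gives the robot as it stands.
- The arm moves only by the tool step_arm, never from a script. Its argument "targets" is a list of rows, each an object of numbers: "dx", "dy", "dz": the shift along the tool's x, y, z in units of 0.15 m (1.0 is 0.15 m); "wx", "wy", "wz": the turn, a rotation vector about the tool's x, y, z in units of 0.5 rad (1.0 is 0.5 rad). In form: [{"dx": .., "dy": .., "dz": .., "wx": .., "wy": .., "wz": ..}, ...]. A call has 1 to 8 rows; each row is the pose to reach, as a shift and turn from the pose commanded when the call began, along the tool's axes at that moment; what a row does not reach only later rows make up. A row lasts 1/8 s, in which the tool goes at most 62.5 mm and 10.7 degrees, less where a joint would pass 70% of its speed; a pose out of reach is approached as far as the arm can. A call with a number of a shift or a turn outside -1 to 1 is refused whole. A call with a gripper value outside its range is refused whole. "jaw" is the opening, from -1 (shut) to 1 (fully open), set as the call begins (left out, the last holds). The fingers move at their own pace and stop on an object; the grip force is fixed at half the most. Time passes only in rows, so rows that repeat a pose let the fingers close. It gives the time, the measured TCP pose, the force and the opening at its end, in the units of the state.
- manip.get_obs(): the state, without advancing time (a new reading comes with each control period).
- grab_frame(name): name is "scene" or "top" or "wrist"; returns the picture (480x640x3 uint8, blue, green, red); there is no depth.
- calibration(name): a dict with "intrinsics" (3x3 intrinsics, pixels), "k1" (the pictures are not rectified: a ray, as slopes to the right and down, at radius r is drawn at 1 + k1 r^2 times it, then the intrinsics apply), "camera_from_world" (4x4, takes a point from world to camera coordinates). Camera axes: x right, y down, z forward; pixel columns grow to the right and rows downward; lengths in m; the calibration is good to about 2 mm. A picture is of the moment at which its call begins: read the wrist's pose just before it. calibration takes no time and is no camera call; for the wrist camera it gives the pose at the moment of the call.
- manip.finish_job(): hands the job in, once; it reports no verdict.
The state is a dict: "t": time; "q": joint angles; "qvel": joint speeds; "tau": joint torques, N m; "position": TCP position; "tcp_rot": TCP orientation; "wrist_force": force on the tool from outside, world axes, zero at the start; "moment": the same for the moment, N m; "width": opening from 0.0 (shut) to 1.0 (fully open).
Only numpy, scipy, OpenCV 4.12 (cv2) and the standard library are available. Lean on these libraries where they do the work, as an engineer would, in place of code of your own. Each camera call takes 0.05 s, during which the arm holds its last target. There are 200 camera calls.

## Working session

There is one attempt and no reset: what is moved stays moved. The work goes in short steps, Python scripts to look and compute and a tool call to move; the robot and the scene stay as the last step left them, time stands still between calls to the robot, and variables do not carry over. Pictures are saved under pics/ and viewed, about 12 in all and at most 16, crops included, and the job is handed in when it is done.

Besides the shell and the picture viewer there is one more tool, called as name(argument=value, ...) on one line, values as JSON. step_arm: Moves the arm, as the interface text tells. Shifts and turns lie within -1 to 1; 1 stands for 0.15 m of shift or 0.5 rad of turn. Its arguments: {"type":"object","properties":{"targets":{"type":"array"},"jaw":{"type":"number"}},"required":["targets"]}

```bash
mkdir -p pics; ls
python3 - <<'E'
from bench import manip, grab_frame, calibration
import cv2
o=manip.get_obs();print(o['t'],o['position'],o['tcp_rot'],o['width'],manip.hold_point_z)
for n in("top","scene"):
    cv2.imwrite(f"pics/{n}0.png",grab_frame(n));c=calibration(n);print(n,c)
E
```

```text
pics
0.0 [ 0.20103556 -0.59092296  0.23013441] [[ 9.46744500e-01  3.21985373e-01 -5.21126342e-04]
 [ 3.21985716e-01 -9.46741893e-01  2.23325173e-03]
 [ 2.25702252e-04 -2.28211403e-03 -9.99997371e-01]] 0.9987787828855715 0.0187
top {'intrinsics': array([[479.87606689,   0.        , 320.80250113],
       [  0.        , 479.87606689, 236.31942318],
       [  0.        ,   0.        ,   1.        ]]), 'k1': 0.04434230721477595, 'camera_from_world': array([[ 0.00257665, -0.99997586,  0.00645335, -0.03401147],
       [-0.99602203, -0.00314116, -0.0890519 ,  0.55920352],
       [ 0.08907002, -0.00619823, -0.99600608,  1.05309956],
       [ 0.        ,  0.        ,  0.        ,  1.        ]])}
scene {'intrinsics': array([[614.8596501 ,   0.        , 326.71940527],
       [  0.        , 614.8596501 , 251.00672246],
       [  0.        ,   0.        ,   1.        ]]), 'k1': -0.08309037009408758, 'camera_from_world': array([[ 0.64583738,  0.7634089 ,  0.01004633, -0.35357443],
       [ 0.50395877, -0.41638628, -0.75673511, -0.24389808],
       [-0.57351516,  0.49379076, -0.65364443,  1.62454075],
       [ 0.        ,  0.        ,  0.        ,  1.        ]])}
```

View pics/top0.png

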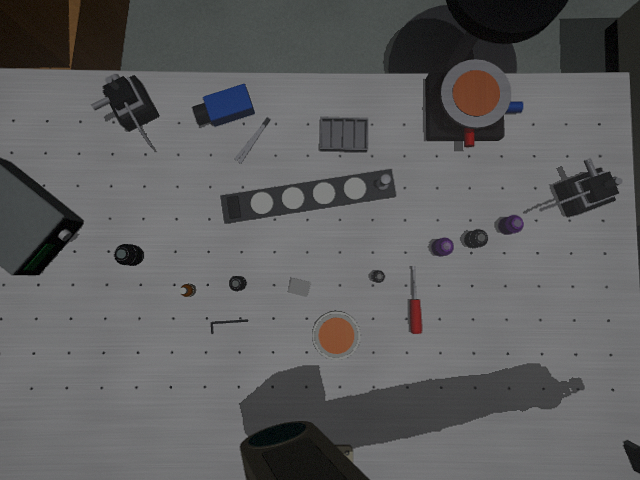

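View pics/scene0.png

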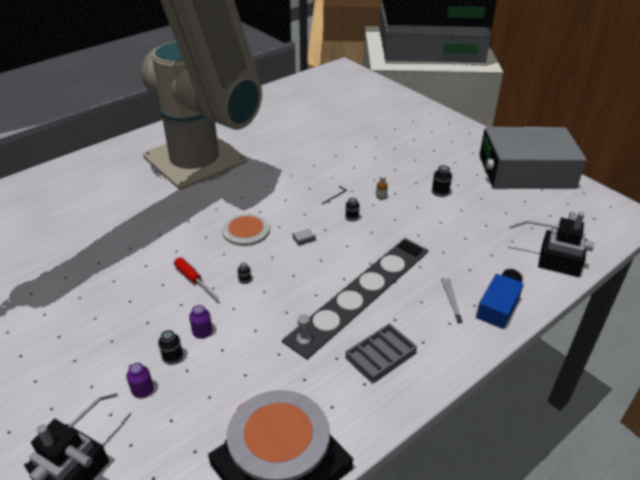

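```bash
cat > h.py <<'E'
from bench import manip, grab_frame, calibration
import cv2, numpy as np
def ray(c,uv):
    K=c["intrinsics"];p=np.array([(uv[0]-K[0,2])/K[0,0],(uv[1]-K[1,2])/K[1,1]]);s=p.copy()
    for _ in range(20): s=p/(1+c["k1"]*(s@s))
    T=c["camera_from_world"];R=T[:3,:3];return -R.T@T[:3,3],R.T@np.append(s,1)
def plane(c,uv,z):
    o,d=ray(c,uv);return o+d*(z-o[2])/d[2]
def proj(c,p):
    T=c["camera_from_world"];q=T[:3,:3]@p+T[:3,3];s=q[:2]/q[2];s=s*(1+c["k1"]*(s@s))
    return (c["intrinsics"]@np.append(s,1))[:2]
def togo(p,yaw=None):
    "shift in tool units to bring TCP to p, and wz to turn tool x to yaw deg"
    o=manip.get_obs();R=np.array(o["tcp_rot"]);d=R.T@(np.array(p)-o["position"])/.15
    y=np.degrees(np.arctan2(R[1,0],R[0,0]));w=None if yaw is None else -np.radians((yaw-y+180)%360-180)/.5
    return d.round(3),w
E
python3 - <<'E'
from h import *
im=cv2.imread("pics/top0.png");c=calibration("top");g=cv2.cvtColor(im,6);hsv=cv2.cvtColor(im,40)
print("pads")
m=((g>185)).astype(np.uint8)[180:225,220:400]
n,l,s,ce=cv2.connectedComponentsWithStats(m)
for i in range(1,n):
    if s[i,4]>150: print(s[i],ce[i]+[220,180],plane(c,ce[i]+[220,180],.011).round(4))
print(np.percentile(g[180:220,230:390],[5,50,95]))
for nm,(u,v) in dict(A=(130,255),B=(237,284),C=(376,276),D=(475,238),P1=(443,247),P2=(511,224)).items():
    r=20;sub=im[v-r:v+r,u-r:u+r];gg=g[v-r:v+r,u-r:u+r];bg=np.median(gg)
    m=(gg<bg-40).astype(np.uint8);m=cv2.morphologyEx(m,cv2.MORPH_CLOSE,np.ones((5,5),np.uint8));n,l,s,ce=cv2.connectedComponentsWithStats(m);i=1+np.argmax(s[1:,4])
    print(nm,bg,s[i],ce[i]+[u-r,v-r],plane(c,ce[i]+[u-r,v-r],.028).round(3))
big=cv2.hconcat([cv2.resize(im[v-28:v+28,u-28:u+28],(260,260),interpolation=2) for u,v in[(130,255),(237,284),(376,276)]])
b2=cv2.hconcat([cv2.resize(im[v-28:v+28,u-28:u+28],(260,260),interpolation=2) for u,v in[(475,238),(384,180),(250,205)]])
cv2.imwrite("pics/z1.png",cv2.vconcat([big,b2]))
E
```

```text
pads
[ 44.95 116.   128.  ]
A 116.0 [  4   9  30  22 531] [128.61958569 254.44067797] [0.517 0.393 0.028]
B 118.0 [ 12  12  18  16 226] [237.16371681 283.00884956] [0.455 0.153 0.028]
C 118.0 [ 13  14  16  17 172] [376.26162791 276.45930233] [ 0.47  -0.156  0.028]
D 117.0 [  5  11  28  25 434] [473.79953917 238.64285714] [ 0.555 -0.374  0.028]
P1 120.0 [  5  11  26  19 356] [440.04494382 246.67696629] [ 0.537 -0.299  0.028]
P2 117.0 [  4  11  29  20 408] [508.26470588 224.53676471] [ 0.587 -0.452  0.028]
```

View pics/z1.png

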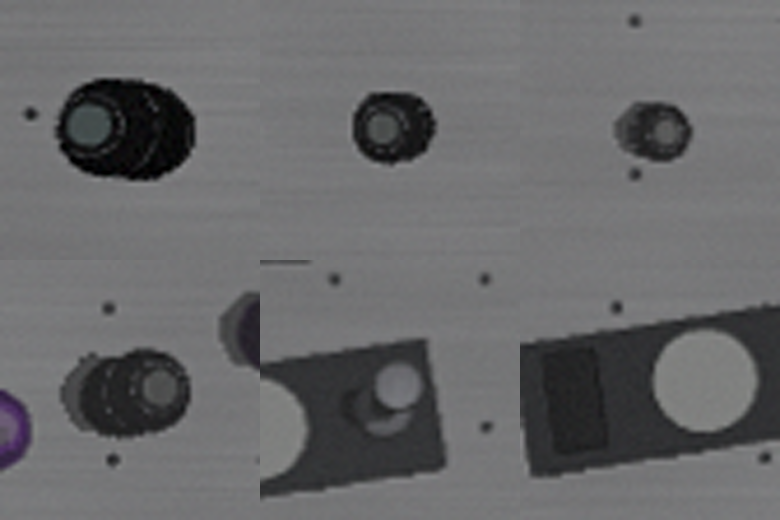

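Run:
```python
from h import *
im=cv2.imread("pics/top0.png");c=calibration("top");g=cv2.cvtColor(im,6)
for nm,uv,z in(("A4",(121,253.5),.07),("B2",(234.9,283),.05),("C1",(378.8,276),.04),("D3",(480.6,237.2),.06)):
    print(nm,plane(c,uv,z).round(4))
m=(g>135).astype(np.uint8)[175:225,240:372]
n,l,s,ce=cv2.connectedComponentsWithStats(m)
P=[]
for i in range(1,n):
    if s[i,4]>150 and s[i,3]<35 and s[i,2]<35: P.append(plane(c,ce[i]+[240,175],.011));print(s[i],P[-1].round(4))
P=np.array(P);P=P[np.argsort(P[:,1])]
print(np.linalg.norm(np.diff(P,axis=0),axis=1),"dir",P[-1]-P[0])
print(togo([.47,-.156,.15],90))
```

```text
A4 [0.5173 0.3922 0.07  ]
B2 [0.4548 0.1538 0.05  ]
C1 [ 0.4708 -0.1601  0.04  ]
D3 [ 0.5554 -0.3785  0.06  ]Traceback (most recent call last):
  File "<stdin>", line 10, in <module>
IndexError: too many indices for array: array is 1-dimensional, but 2 were indexed
```

```bash
cat >> h.py <<'E'
def pads(im,c,thr=75):
    g=cv2.cvtColor(im,6);out=[]
    for cnt in cv2.findContours((g>thr).astype(np.uint8),cv2.RETR_LIST,cv2.CHAIN_APPROX_NONE)[0]:
        a=cv2.contourArea(cnt);x,y,w,h=cv2.boundingRect(cnt)
        if 200<a<700 and 180<y<215 and 230<x<370: M=cv2.moments(cnt);out.append(plane(c,(M['m10']/M['m00'],M['m01']/M['m00']),.011))
    P=np.array(out);return P[np.argsort(P[:,1])] if len(P) else P
E
python3 - <<'E'
from h import *
im=cv2.imread("pics/top0.png");c=calibration("top");print(im[203,262],im[188,355],im[210,280])
P=pads(im,c);print(P.round(4))
print(np.linalg.norm(np.diff(P,axis=0),axis=1),"dir",P[-1]-P[0])
print(togo([.47,-.158,.15],90))
E
```

```text
[127 128 126] [125 128 125] [53 50 48]
[[ 0.6612 -0.0386  0.011 ]
 [ 0.6495  0.0323  0.011 ]
 [ 0.6378  0.1035  0.011 ]]
[0.07186862 0.07214991] dir [-0.02335998  0.14211135  0.        ]
(array([ 2.627, -2.155,  0.54 ]), np.float64(-2.4859957691320007))
```

step_arm(targets=[{"dx": 0.3, "dy": -0.25, "wz": -0.3}, {"dx": 0.65, "dy": -0.5, "wz": -0.65}, {"dx": 1, "dy": -0.8, "wz": -0.95}, {"dx": 1, "dy": -0.8, "wz": -0.95}], jaw=1)

```text
invalid input at $.targets[0]: expected keys dx, dy, dz, wx, wy, wz
```

```bash
python3 -c "
from h import *
print(togo([.4708,-.160,.15],99.3))"
```

```text
(array([ 2.627, -2.14 ,  0.54 ]), np.float64(-2.8106270100029453))
```

step_arm(targets=[{"dx": 0.3, "dy": -0.25, "dz": 0, "wx": 0, "wy": 0, "wz": -0.3}, {"dx": 0.65, "dy": -0.5, "dz": 0, "wx": 0, "wy": 0, "wz": -0.65}, {"dx": 1, "dy": -0.8, "dz": 0, "wx": 0, "wy": 0, "wz": -0.95}, {"dx": 1, "dy": -0.8, "dz": 0, "wx": 0, "wy": 0, "wz": -0.95}], jaw=1)

```text
t: 0.6
position: [0.3056, -0.426, 0.2307]
tcp_rot: [[0.692, 0.722, -0.001], [0.722, -0.692, 0.002], [0.001, -0.002, -1.0]]
wrist_force: [-0.4, -0.3, -0.9]
width: 0.999
```

```bash
python3 -c "
from h import *
print(togo([.4708,-.160,.15],99.3))"
```

```text
(array([ 2.042, -0.43 ,  0.542]), np.float64(-1.8520051335366077))
```

step_arm(targets=[{"dx": 0.35, "dy": -0.05, "dz": 0, "wx": 0, "wy": 0, "wz": -0.33}, {"dx": 0.7, "dy": -0.1, "dz": 0, "wx": 0, "wy": 0, "wz": -0.66}, {"dx": 1, "dy": -0.2, "dz": 0, "wx": 0, "wy": 0, "wz": -0.95}, {"dx": 1, "dy": -0.2, "dz": 0, "wx": 0, "wy": 0, "wz": -0.95}])

```text
t: 1.1
position: [0.3877, -0.2992, 0.231]
tcp_rot: [[0.286, 0.958, -0.001], [0.958, -0.286, 0.001], [0.0, -0.001, -1.0]]
wrist_force: [-0.1, -0.1, 0.2]
width: 1.0
```

```bash
python3 -c "
from h import *
print(togo([.4708,-.160,.15],99.3))"
```

```text
(array([1.048, 0.266, 0.54 ]), np.float64(-0.9047147657739343))
```

step_arm(targets=[{"dx": 0.35, "dy": 0.09, "dz": 0, "wx": 0, "wy": 0, "wz": -0.33}, {"dx": 0.7, "dy": 0.18, "dz": 0.1, "wx": 0, "wy": 0, "wz": -0.66}, {"dx": 1, "dy": 0.266, "dz": 0.3, "wx": 0, "wy": 0, "wz": -0.905}, {"dx": 1, "dy": 0.266, "dz": 0.3, "wx": 0, "wy": 0, "wz": -0.905}, {"dx": 1, "dy": 0.266, "dz": 0.3, "wx": 0, "wy": 0, "wz": -0.905}])

```text
t: 1.72
position: [0.4688, -0.1703, 0.1863]
tcp_rot: [[-0.157, 0.988, -0.0], [0.988, 0.157, -0.001], [-0.001, -0.001, -1.0]]
wrist_force: [-0.0, -0.3, 0.2]
width: 1.001
```

```bash
cat >> h.py <<'E'
def wrist(name):
    c=calibration("wrist");im=grab_frame("wrist");cv2.imwrite(f"pics/{name}.png",im);return im,c
E
python3 -c "
from h import *
print(togo([.4708,-.160,.15],99.3))
im,c=wrist('w1'); print(np.linalg.inv(c['camera_from_world'])[:3].round(3))
for z in (0,.04): print(proj(c,np.array([.4708,-.160,z])))"
```

```text
(array([0.066, 0.024, 0.242]), np.float64(-0.01011085919032963))
[[ 0.988  0.148  0.049  0.456]
 [ 0.156 -0.937 -0.312 -0.09 ]
 [-0.     0.315 -0.949  0.329]]
[323.85227903 200.65404089]
[324.28264981 210.55189852]
```

View pics/w1.png

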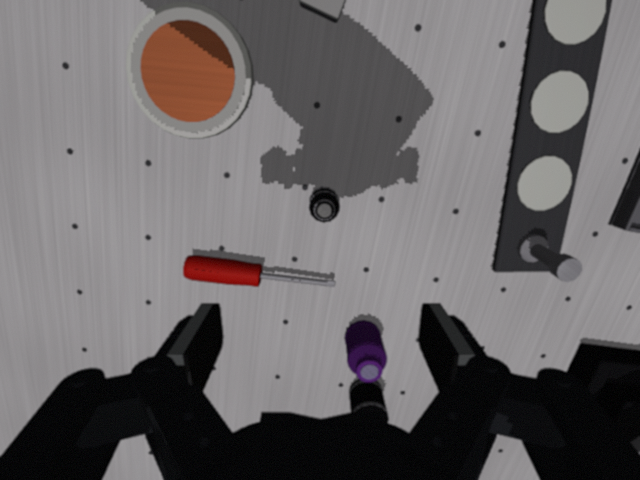

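step_arm(targets=[{"dx": 0.066, "dy": 0.024, "dz": 0.3, "wx": 0, "wy": 0, "wz": -0.01}, {"dx": 0.066, "dy": 0.024, "dz": 0.6, "wx": 0, "wy": 0, "wz": -0.01}, {"dx": 0.066, "dy": 0.024, "dz": 0.85, "wx": 0, "wy": 0, "wz": -0.01}, {"dx": 0.066, "dy": 0.024, "dz": 0.98, "wx": 0, "wy": 0, "wz": -0.01}, {"dx": 0.066, "dy": 0.024, "dz": 0.98, "wx": 0, "wy": 0, "wz": -0.01}])

```text
t: 2.4
position: [0.4696, -0.1598, 0.0386]
tcp_rot: [[-0.161, 0.987, -0.002], [0.987, 0.161, 0.001], [0.001, -0.002, -1.0]]
wrist_force: [0.6, -0.1, 0.6]
width: 1.0
```

```bash
python3 -c "
from h import *
print(togo([.4708,-.160,.004],99.3))
c=calibration('wrist');print(np.linalg.inv(c['camera_from_world'])[:3,3])
print(proj(c,np.array([.4708,-.160,.04])))
wrist('w2')"
```

```text
(array([-0.003,  0.008,  0.231]), np.float64(-0.0019002406947465694))
[ 0.45706007 -0.07961052  0.18173279]
[322.38728035 308.45551244]
```

View pics/w2.png

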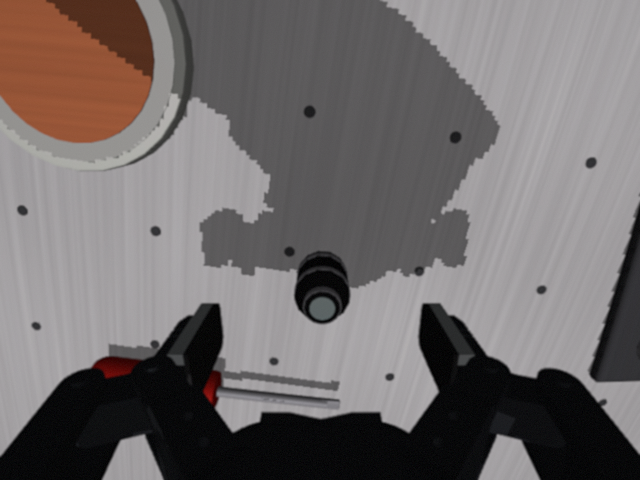

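step_arm(targets=[{"dx": 0, "dy": 0.008, "dz": 0.1, "wx": 0, "wy": 0, "wz": 0}, {"dx": 0, "dy": 0.008, "dz": 0.2, "wx": 0, "wy": 0, "wz": 0}, {"dx": 0, "dy": 0.008, "dz": 0.23, "wx": 0, "wy": 0, "wz": 0}, {"dx": 0, "dy": 0.008, "dz": 0.23, "wx": 0, "wy": 0, "wz": 0}])

```text
t: 2.95
position: [0.4714, -0.1581, 0.0042]
tcp_rot: [[-0.164, 0.986, -0.001], [0.986, 0.164, 0.001], [0.001, -0.001, -1.0]]
wrist_force: [-0.3, -1.1, 0.4]
width: 1.002
```

step_arm(targets=[{"dx": 0, "dy": 0, "dz": 0, "wx": 0, "wy": 0, "wz": 0}, {"dx": 0, "dy": 0, "dz": 0, "wx": 0, "wy": 0, "wz": 0}, {"dx": 0, "dy": 0, "dz": 0, "wx": 0, "wy": 0, "wz": 0}, {"dx": 0, "dy": 0, "dz": 0, "wx": 0, "wy": 0, "wz": 0}, {"dx": 0, "dy": 0, "dz": 0, "wx": 0, "wy": 0, "wz": 0}, {"dx": 0, "dy": 0, "dz": 0, "wx": 0, "wy": 0, "wz": 0}], jaw=-1)

```text
t: 3.7
position: [0.4722, -0.1587, 0.0054]
tcp_rot: [[-0.164, 0.987, 0.001], [0.987, 0.164, -0.0], [-0.0, 0.0, -1.0]]
wrist_force: [-1.4, 0.7, 5.8]
width: 0.307
```

step_arm(targets=[{"dx": 0, "dy": 0, "dz": -0.1, "wx": 0, "wy": 0, "wz": 0}, {"dx": 0, "dy": 0, "dz": -0.3, "wx": 0, "wy": 0, "wz": 0}, {"dx": 0, "dy": 0, "dz": -0.55, "wx": 0, "wy": 0, "wz": 0}, {"dx": 0, "dy": 0.15, "dz": -0.7, "wx": 0, "wy": 0, "wz": 0}, {"dx": 0, "dy": 0.4, "dz": -0.75, "wx": 0, "wy": 0, "wz": 0}, {"dx": 0, "dy": 0.7, "dz": -0.75, "wx": 0, "wy": 0, "wz": 0}, {"dx": 0, "dy": 0.9, "dz": -0.75, "wx": 0, "wy": 0, "wz": 0}, {"dx": 0, "dy": 1, "dz": -0.75, "wx": 0, "wy": 0, "wz": 0}])

```text
t: 4.7
position: [0.6212, -0.1336, 0.1177]
tcp_rot: [[-0.165, 0.986, 0.001], [0.986, 0.165, -0.0], [-0.0, 0.001, -1.0]]
wrist_force: [-0.2, -0.5, -1.1]
width: 0.309
```

```bash
python3 -c "
from h import *
print(togo([.6729,-.1095,.0155],99.3))
im,c=wrist('w3');print(manip.get_obs()['width'])
for p in [(.6729,-.1095,.011),(.6612,-.0386,.011),(.6495,.0323,.011)]:print(proj(c,np.array(p)))"
```

```text
(array([0.102, 0.366, 0.682]), np.float64(0.005943381695306958))
0.3052005044123664
[393.16033835 216.28566208]
[399.93329974 115.0754742 ]
[407.33405099  -4.39205498]
```

View pics/w3.png

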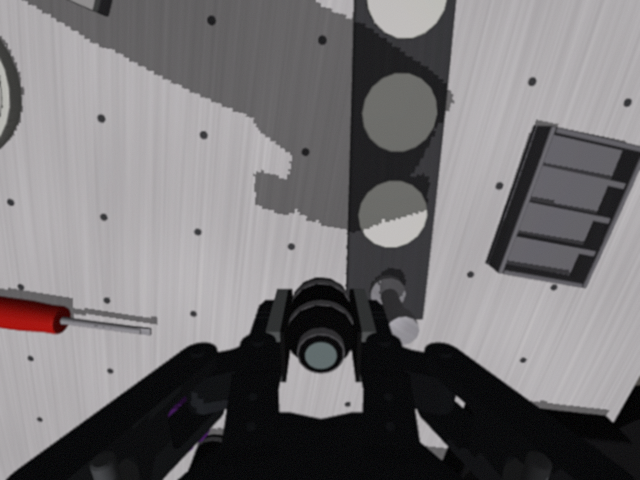

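step_arm(targets=[{"dx": 0.05, "dy": 0.15, "dz": 0, "wx": 0, "wy": 0, "wz": 0}, {"dx": 0.102, "dy": 0.3, "dz": 0, "wx": 0, "wy": 0, "wz": 0}, {"dx": 0.102, "dy": 0.366, "dz": 0.1, "wx": 0, "wy": 0, "wz": 0}, {"dx": 0.102, "dy": 0.366, "dz": 0.28, "wx": 0, "wy": 0, "wz": 0}, {"dx": 0.102, "dy": 0.366, "dz": 0.45, "wx": 0, "wy": 0, "wz": 0}, {"dx": 0.102, "dy": 0.366, "dz": 0.57, "wx": 0, "wy": 0, "wz": 0}, {"dx": 0.102, "dy": 0.366, "dz": 0.62, "wx": 0, "wy": 0, "wz": 0}, {"dx": 0.102, "dy": 0.366, "dz": 0.62, "wx": 0, "wy": 0, "wz": 0}])

```text
t: 5.75
position: [0.671, -0.1099, 0.0239]
tcp_rot: [[-0.163, 0.987, -0.001], [0.987, 0.163, 0.0], [0.0, -0.001, -1.0]]
wrist_force: [-0.4, -0.3, -0.1]
width: 0.301
```

```bash
python3 -c "
from h import *
print(togo([.6729,-.1095,.0155],99.3))"
```

```text
(array([0.001, 0.013, 0.056]), np.float64(0.0037909866201992753))
```

step_arm(targets=[{"dx": 0, "dy": 0.013, "dz": 0.02, "wx": 0, "wy": 0, "wz": 0}, {"dx": 0, "dy": 0.013, "dz": 0.035, "wx": 0, "wy": 0, "wz": 0}, {"dx": 0, "dy": 0.013, "dz": 0.045, "wx": 0, "wy": 0, "wz": 0}, {"dx": 0, "dy": 0.013, "dz": 0.052, "wx": 0, "wy": 0, "wz": 0}, {"dx": 0, "dy": 0.013, "dz": 0.052, "wx": 0, "wy": 0, "wz": 0}])

```text
t: 6.38
position: [0.6735, -0.1095, 0.0166]
tcp_rot: [[-0.164, 0.986, 0.0], [0.986, 0.164, -0.0], [-0.0, 0.0, -1.0]]
wrist_force: [-0.5, 0.2, -1.2]
width: 0.303
```

step_arm(targets=[{"dx": 0, "dy": 0, "dz": 0.005, "wx": 0, "wy": 0, "wz": 0}, {"dx": 0, "dy": 0, "dz": 0.01, "wx": 0, "wy": 0, "wz": 0}, {"dx": 0, "dy": 0, "dz": 0.01, "wx": 0, "wy": 0, "wz": 0}])

```text
t: 6.75
position: [0.6735, -0.1095, 0.0164]
tcp_rot: [[-0.164, 0.986, 0.0], [0.986, 0.164, -0.0], [-0.0, 0.0, -1.0]]
wrist_force: [-2.7, 0.5, 6.9]
width: 0.303
```

step_arm(targets=[{"dx": 0, "dy": 0, "dz": 0, "wx": 0, "wy": 0, "wz": 0}, {"dx": 0, "dy": 0, "dz": 0, "wx": 0, "wy": 0, "wz": 0}, {"dx": 0, "dy": 0, "dz": 0, "wx": 0, "wy": 0, "wz": 0}, {"dx": 0, "dy": 0, "dz": 0, "wx": 0, "wy": 0, "wz": 0}, {"dx": 0, "dy": 0, "dz": -0.1, "wx": 0, "wy": 0, "wz": 0}, {"dx": 0, "dy": 0, "dz": -0.3, "wx": 0, "wy": 0, "wz": 0}, {"dx": 0, "dy": 0, "dz": -0.6, "wx": 0, "wy": 0, "wz": 0}, {"dx": 0, "dy": 0, "dz": -0.8, "wx": 0, "wy": 0, "wz": 0}], jaw=1)

```text
t: 7.75
position: [0.6748, -0.1098, 0.1388]
tcp_rot: [[-0.164, 0.986, 0.004], [0.987, 0.164, -0.001], [-0.002, 0.004, -1.0]]
wrist_force: [1.2, -0.8, -0.3]
width: 1.004
```

```bash
python3 -c "
from h import *
print(togo([.4548,.1538,.06],99.3))
im,c=wrist('w4')
for p in [(.6729,-.1095,.011),(.6729,-.1095,.051)]:print(proj(c,np.array(p)))"
```

```text
(array([ 1.975, -1.161,  0.518]), np.float64(0.004289673805078756))
[317.24103185 226.81480942]
[316.96956914 242.96742019]
```

View pics/w4.png

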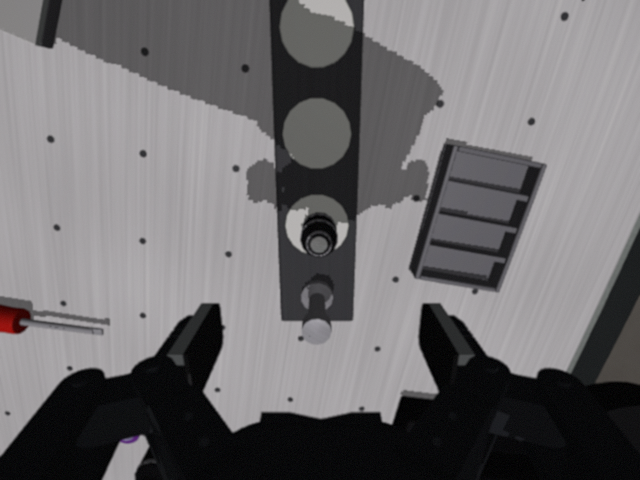

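step_arm(targets=[{"dx": 0.3, "dy": -0.18, "dz": 0, "wx": 0, "wy": 0, "wz": 0}, {"dx": 0.64, "dy": -0.38, "dz": 0, "wx": 0, "wy": 0, "wz": 0}, {"dx": 1, "dy": -0.58, "dz": 0, "wx": 0, "wy": 0, "wz": 0}])

```text
t: 8.18
position: [0.5624, 0.0252, 0.1359]
tcp_rot: [[-0.163, 0.987, 0.002], [0.987, 0.163, 0.0], [-0.0, 0.002, -1.0]]
wrist_force: [-0.3, 1.3, 0.1]
width: 1.003
```

step_arm(targets=[{"dx": 0.34, "dy": -0.2, "dz": 0, "wx": 0, "wy": 0, "wz": 0}, {"dx": 0.68, "dy": -0.4, "dz": 0, "wx": 0, "wy": 0, "wz": 0}, {"dx": 0.97, "dy": -0.57, "dz": 0.1, "wx": 0, "wy": 0, "wz": 0}, {"dx": 0.97, "dy": -0.57, "dz": 0.35, "wx": 0, "wy": 0, "wz": 0}, {"dx": 0.97, "dy": -0.57, "dz": 0.35, "wx": 0, "wy": 0, "wz": 0}])

```text
t: 8.8
position: [0.452, 0.1538, 0.081]
tcp_rot: [[-0.165, 0.986, -0.005], [0.986, 0.165, -0.001], [-0.0, -0.005, -1.0]]
wrist_force: [-0.3, 0.1, 0.8]
width: 1.005
```

```bash
python3 -c "
from h import *
print(togo([.4548,.1538,.006],99.3))
im,c=wrist('w5')
for p in [(.4548,.1538,0),(.4548,.1538,.05)]:print(proj(c,np.array(p)))"
```

```text
(array([-0.003,  0.021,  0.5  ]), np.float64(0.006873836963338949))
[324.59499185 247.78023505]
[325.20025912 278.70405476]
```

View pics/w5.png

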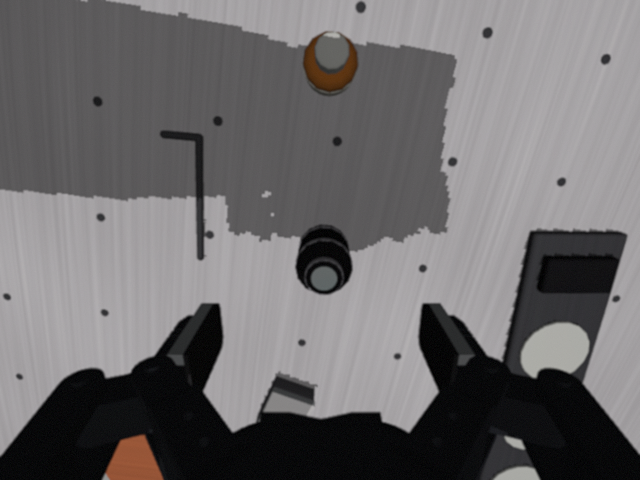

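step_arm(targets=[{"dx": -0.003, "dy": 0.015, "dz": 0.15, "wx": 0, "wy": 0, "wz": 0}, {"dx": -0.003, "dy": 0.015, "dz": 0.35, "wx": 0, "wy": 0, "wz": 0}, {"dx": -0.003, "dy": 0.015, "dz": 0.46, "wx": 0, "wy": 0, "wz": 0}, {"dx": -0.003, "dy": 0.015, "dz": 0.5, "wx": 0, "wy": 0, "wz": 0}, {"dx": -0.003, "dy": 0.015, "dz": 0.5, "wx": 0, "wy": 0, "wz": 0}])

```text
t: 9.48
position: [0.4586, 0.1535, 0.0085]
tcp_rot: [[-0.163, 0.987, 0.002], [0.987, 0.163, 0.0], [0.0, 0.002, -1.0]]
wrist_force: [-0.5, -0.2, 0.6]
width: 0.998
```

step_arm(targets=[{"dx": 0, "dy": 0, "dz": 0, "wx": 0, "wy": 0, "wz": 0}, {"dx": 0, "dy": 0, "dz": 0, "wx": 0, "wy": 0, "wz": 0}, {"dx": 0, "dy": 0, "dz": 0, "wx": 0, "wy": 0, "wz": 0}, {"dx": 0, "dy": 0, "dz": 0, "wx": 0, "wy": 0, "wz": 0}, {"dx": 0, "dy": 0, "dz": 0, "wx": 0, "wy": 0, "wz": 0}, {"dx": 0, "dy": 0, "dz": 0, "wx": 0, "wy": 0, "wz": 0}], jaw=-1)

```text
t: 10.22
position: [0.4574, 0.1538, 0.0082]
tcp_rot: [[-0.164, 0.986, 0.0], [0.986, 0.164, 0.0], [0.0, 0.0, -1.0]]
wrist_force: [-1.7, -0.4, 5.1]
width: 0.383
```

```bash
python3 -c "
from h import *
print(togo([.6612,-.038,.12],99.3))"
```

```text
(array([-1.484,  1.131, -0.745]), np.float64(0.004654352021044006))
```

step_arm(targets=[{"dx": 0, "dy": 0, "dz": -0.1, "wx": 0, "wy": 0, "wz": 0}, {"dx": 0, "dy": 0, "dz": -0.3, "wx": 0, "wy": 0, "wz": 0}, {"dx": 0, "dy": 0, "dz": -0.55, "wx": 0, "wy": 0, "wz": 0}, {"dx": -0.1, "dy": 0.08, "dz": -0.72, "wx": 0, "wy": 0, "wz": 0}, {"dx": -0.3, "dy": 0.23, "dz": -0.75, "wx": 0, "wy": 0, "wz": 0}, {"dx": -0.55, "dy": 0.42, "dz": -0.75, "wx": 0, "wy": 0, "wz": 0}, {"dx": -0.8, "dy": 0.61, "dz": -0.75, "wx": 0, "wy": 0, "wz": 0}, {"dx": -1, "dy": 0.76, "dz": -0.75, "wx": 0, "wy": 0, "wz": 0}])

```text
t: 11.22
position: [0.5955, 0.0231, 0.1207]
tcp_rot: [[-0.163, 0.987, 0.001], [0.987, 0.163, -0.0], [-0.0, 0.001, -1.0]]
wrist_force: [0.5, 0.9, -0.7]
width: 0.381
```

step_arm(targets=[{"dx": -0.2, "dy": 0.15, "dz": 0, "wx": 0, "wy": 0, "wz": 0}, {"dx": -0.38, "dy": 0.3, "dz": 0, "wx": 0, "wy": 0, "wz": 0}, {"dx": -0.484, "dy": 0.371, "dz": 0, "wx": 0, "wy": 0, "wz": 0}, {"dx": -0.484, "dy": 0.371, "dz": 0, "wx": 0, "wy": 0, "wz": 0}])

```text
t: 11.72
position: [0.6613, -0.0387, 0.1201]
tcp_rot: [[-0.163, 0.987, -0.0], [0.987, 0.163, 0.0], [0.0, -0.0, -1.0]]
wrist_force: [0.8, 0.6, -1.9]
width: 0.378
```

```bash
python3 -c "
from h import *
print(togo([.6612,-.038,.0192],99.3))"
```

```text
(array([0.005, 0.   , 0.673]), np.float64(0.0022086836472199104))
```

step_arm(targets=[{"dx": 0.005, "dy": 0, "dz": 0.12, "wx": 0, "wy": 0, "wz": 0}, {"dx": 0.005, "dy": 0, "dz": 0.3, "wx": 0, "wy": 0, "wz": 0}, {"dx": 0.005, "dy": 0, "dz": 0.47, "wx": 0, "wy": 0, "wz": 0}, {"dx": 0.005, "dy": 0, "dz": 0.58, "wx": 0, "wy": 0, "wz": 0}, {"dx": 0.005, "dy": 0, "dz": 0.63, "wx": 0, "wy": 0, "wz": 0}, {"dx": 0.005, "dy": 0, "dz": 0.65, "wx": 0, "wy": 0, "wz": 0}, {"dx": 0.005, "dy": 0, "dz": 0.66, "wx": 0, "wy": 0, "wz": 0}, {"dx": 0.005, "dy": 0, "dz": 0.66, "wx": 0, "wy": 0, "wz": 0}])

```text
t: 12.72
position: [0.6616, -0.0375, 0.0218]
tcp_rot: [[-0.164, 0.987, 0.001], [0.987, 0.164, -0.0], [-0.0, 0.001, -1.0]]
wrist_force: [0.1, 0.5, -0.8]
width: 0.377
```

step_arm(targets=[{"dx": 0, "dy": 0, "dz": 0.005, "wx": 0, "wy": 0, "wz": 0}, {"dx": 0, "dy": 0, "dz": 0.01, "wx": 0, "wy": 0, "wz": 0}, {"dx": 0, "dy": 0, "dz": 0.01, "wx": 0, "wy": 0, "wz": 0}])

```text
t: 13.1
position: [0.6609, -0.0374, 0.0195]
tcp_rot: [[-0.164, 0.987, 0.0], [0.987, 0.164, -0.0], [-0.0, 0.0, -1.0]]
wrist_force: [-0.3, 0.3, -1.1]
width: 0.378
```

step_arm(targets=[{"dx": 0, "dy": 0, "dz": 0.005, "wx": 0, "wy": 0, "wz": 0}, {"dx": 0, "dy": 0, "dz": 0.01, "wx": 0, "wy": 0, "wz": 0}, {"dx": 0, "dy": 0, "dz": 0.01, "wx": 0, "wy": 0, "wz": 0}])

```text
t: 13.48
position: [0.661, -0.0374, 0.0192]
tcp_rot: [[-0.164, 0.986, 0.0], [0.986, 0.164, -0.0], [-0.0, 0.0, -1.0]]
wrist_force: [-2.9, 0.5, 6.6]
width: 0.375
```

step_arm(targets=[{"dx": 0, "dy": 0, "dz": 0, "wx": 0, "wy": 0, "wz": 0}, {"dx": 0, "dy": 0, "dz": 0, "wx": 0, "wy": 0, "wz": 0}, {"dx": 0, "dy": 0, "dz": 0, "wx": 0, "wy": 0, "wz": 0}, {"dx": 0, "dy": 0, "dz": 0, "wx": 0, "wy": 0, "wz": 0}, {"dx": 0, "dy": 0, "dz": -0.1, "wx": 0, "wy": 0, "wz": 0}, {"dx": 0, "dy": 0, "dz": -0.3, "wx": 0, "wy": 0, "wz": 0}, {"dx": 0, "dy": 0, "dz": -0.6, "wx": 0, "wy": 0, "wz": 0}, {"dx": 0, "dy": 0, "dz": -0.85, "wx": 0, "wy": 0, "wz": 0}], jaw=1)

```text
t: 14.48
position: [0.6616, -0.0375, 0.1485]
tcp_rot: [[-0.164, 0.987, 0.002], [0.987, 0.164, -0.0], [-0.001, 0.002, -1.0]]
wrist_force: [0.6, -0.2, 0.5]
width: 0.998
```

```bash
python3 -c "
from h import *
print(togo([.5554,-.3785,.12],105))
im,c=wrist('w6')"
```

```text
(array([-2.127, -1.071,  0.189]), np.float64(-0.1946422875529254))
```

step_arm(targets=[{"dx": -0.3, "dy": -0.15, "dz": 0, "wx": 0, "wy": 0, "wz": 0}, {"dx": -0.64, "dy": -0.32, "dz": 0, "wx": 0, "wy": 0, "wz": 0}, {"dx": -1, "dy": -0.5, "dz": 0, "wx": 0, "wy": 0, "wz": 0}])

```text
t: 14.9
position: [0.6115, -0.1989, 0.1468]
tcp_rot: [[-0.165, 0.986, 0.002], [0.986, 0.165, -0.001], [-0.001, 0.002, -1.0]]
wrist_force: [-0.2, -0.5, -0.6]
width: 0.998
```

step_arm(targets=[{"dx": -0.35, "dy": -0.18, "dz": 0, "wx": 0, "wy": 0, "wz": 0}, {"dx": -0.7, "dy": -0.36, "dz": 0, "wx": 0, "wy": 0, "wz": 0}, {"dx": -1, "dy": -0.55, "dz": 0, "wx": 0, "wy": 0, "wz": 0}, {"dx": -1, "dy": -0.55, "dz": 0, "wx": 0, "wy": 0, "wz": 0}])

```text
t: 15.4
position: [0.5534, -0.3631, 0.1466]
tcp_rot: [[-0.158, 0.987, 0.001], [0.987, 0.158, -0.002], [-0.002, 0.001, -1.0]]
wrist_force: [-0.5, 0.2, 0.4]
width: 1.004
```

```bash
python3 -c "
from h import *
print(togo([.5554,-.3785,.012],99.3))
im,c=wrist('w7')
for p in [(.5554,-.3785,0),(.5554,-.3785,.06)]:print(proj(c,np.array(p)))"
```

```text
(array([-0.102, -0.004,  0.897]), np.float64(-0.00650648773916013))
[319.28771027 238.1422383 ]
[319.12725224 264.60596125]
```

View pics/w7.png

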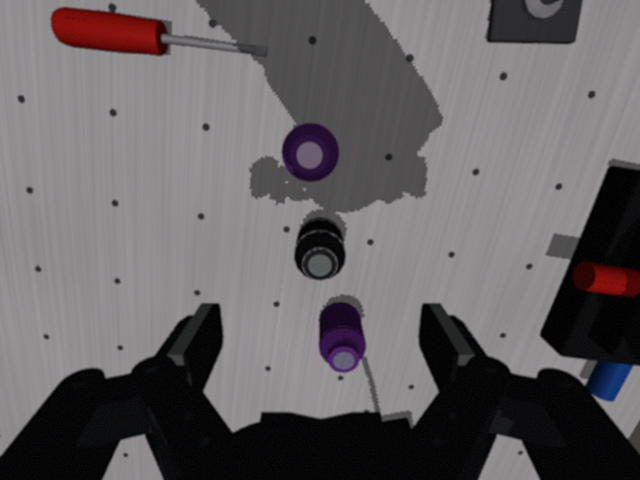

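step_arm(targets=[{"dx": -0.1, "dy": -0.004, "dz": 0.2, "wx": 0, "wy": 0, "wz": 0}, {"dx": -0.1, "dy": -0.004, "dz": 0.45, "wx": 0, "wy": 0, "wz": 0}, {"dx": -0.1, "dy": -0.004, "dz": 0.7, "wx": 0, "wy": 0, "wz": 0}, {"dx": -0.1, "dy": -0.004, "dz": 0.85, "wx": 0, "wy": 0, "wz": 0}, {"dx": -0.1, "dy": -0.004, "dz": 0.91, "wx": 0, "wy": 0, "wz": 0}, {"dx": -0.1, "dy": -0.004, "dz": 0.91, "wx": 0, "wy": 0, "wz": 0}])

```text
t: 16.2
position: [0.5569, -0.373, 0.0091]
tcp_rot: [[-0.165, 0.986, -0.0], [0.986, 0.165, 0.0], [0.001, -0.0, -1.0]]
wrist_force: [0.0, 1.0, 0.1]
width: 0.997
```

step_arm(targets=[{"dx": 0, "dy": 0, "dz": 0, "wx": 0, "wy": 0, "wz": 0}, {"dx": 0, "dy": 0, "dz": 0, "wx": 0, "wy": 0, "wz": 0}, {"dx": 0, "dy": 0, "dz": 0, "wx": 0, "wy": 0, "wz": 0}, {"dx": 0, "dy": 0, "dz": 0, "wx": 0, "wy": 0, "wz": 0}, {"dx": 0, "dy": 0, "dz": 0, "wx": 0, "wy": 0, "wz": 0}, {"dx": 0, "dy": 0, "dz": 0, "wx": 0, "wy": 0, "wz": 0}], jaw=-1)

```text
t: 16.95
position: [0.5571, -0.3748, 0.0105]
tcp_rot: [[-0.163, 0.987, 0.001], [0.987, 0.163, -0.002], [-0.002, 0.001, -1.0]]
wrist_force: [-1.7, 0.3, 5.4]
width: 0.454
```

```bash
python3 -c "
from h import *
print(togo([.6495,.033,.16],99.3))"
```

```text
(array([ 2.58 ,  1.053, -1.   ]), np.float64(0.0038227981178284194))
```

step_arm(targets=[{"dx": 0, "dy": 0, "dz": -0.1, "wx": 0, "wy": 0, "wz": 0}, {"dx": 0, "dy": 0, "dz": -0.3, "wx": 0, "wy": 0, "wz": 0}, {"dx": 0, "dy": 0, "dz": -0.58, "wx": 0, "wy": 0, "wz": 0}, {"dx": 0.05, "dy": 0.05, "dz": -0.85, "wx": 0, "wy": 0, "wz": 0}, {"dx": 0.2, "dy": 0.1, "dz": -1, "wx": 0, "wy": 0, "wz": 0}, {"dx": 0.45, "dy": 0.2, "dz": -1, "wx": 0, "wy": 0, "wz": 0}, {"dx": 0.7, "dy": 0.3, "dz": -1, "wx": 0, "wy": 0, "wz": 0}, {"dx": 1, "dy": 0.4, "dz": -1, "wx": 0, "wy": 0, "wz": 0}])

```text
t: 17.95
position: [0.5903, -0.2136, 0.1582]
tcp_rot: [[-0.164, 0.987, -0.002], [0.987, 0.164, 0.001], [0.002, -0.001, -1.0]]
wrist_force: [0.8, 0.2, -1.7]
width: 0.451
```

step_arm(targets=[{"dx": 0.27, "dy": 0.11, "dz": 0, "wx": 0, "wy": 0, "wz": 0}, {"dx": 0.54, "dy": 0.22, "dz": 0, "wx": 0, "wy": 0, "wz": 0}, {"dx": 0.8, "dy": 0.33, "dz": 0, "wx": 0, "wy": 0, "wz": 0}, {"dx": 0.95, "dy": 0.4, "dz": 0, "wx": 0, "wy": 0, "wz": 0}])

```text
t: 18.45
position: [0.6255, -0.0621, 0.158]
tcp_rot: [[-0.166, 0.986, -0.003], [0.986, 0.166, 0.001], [0.002, -0.003, -1.0]]
wrist_force: [0.5, -1.7, -2.2]
width: 0.448
```

```bash
python3 -c "
from h import *
print(togo([.6490,.0357,.0215],99.3))"
```

```text
(array([0.615, 0.265, 0.911]), np.float64(0.009607809764841548))
```

step_arm(targets=[{"dx": 0.2, "dy": 0.09, "dz": 0, "wx": 0, "wy": 0, "wz": 0}, {"dx": 0.45, "dy": 0.19, "dz": 0, "wx": 0, "wy": 0, "wz": 0}, {"dx": 0.615, "dy": 0.265, "dz": 0, "wx": 0, "wy": 0, "wz": 0}, {"dx": 0.615, "dy": 0.265, "dz": 0.15, "wx": 0, "wy": 0, "wz": 0}, {"dx": 0.615, "dy": 0.265, "dz": 0.35, "wx": 0, "wy": 0, "wz": 0}, {"dx": 0.615, "dy": 0.265, "dz": 0.55, "wx": 0, "wy": 0, "wz": 0}, {"dx": 0.615, "dy": 0.265, "dz": 0.65, "wx": 0, "wy": 0, "wz": 0}, {"dx": 0.615, "dy": 0.265, "dz": 0.65, "wx": 0, "wy": 0, "wz": 0}])

```text
t: 19.45
position: [0.649, 0.0324, 0.0599]
tcp_rot: [[-0.164, 0.986, -0.004], [0.986, 0.164, 0.0], [0.001, -0.004, -1.0]]
wrist_force: [0.5, -0.7, -3.1]
width: 0.451
```

```bash
python3 -c "
from h import *
print(togo([.6490,.0357,.0215],99.3))"
```

```text
(array([0.021, 0.005, 0.256]), np.float64(0.00545512565047494))
```

step_arm(targets=[{"dx": 0.02, "dy": 0.003, "dz": 0.08, "wx": 0, "wy": 0, "wz": 0}, {"dx": 0.02, "dy": 0.003, "dz": 0.15, "wx": 0, "wy": 0, "wz": 0}, {"dx": 0.02, "dy": 0.003, "dz": 0.2, "wx": 0, "wy": 0, "wz": 0}, {"dx": 0.02, "dy": 0.003, "dz": 0.225, "wx": 0, "wy": 0, "wz": 0}, {"dx": 0.02, "dy": 0.003, "dz": 0.235, "wx": 0, "wy": 0, "wz": 0}, {"dx": 0.02, "dy": 0.003, "dz": 0.235, "wx": 0, "wy": 0, "wz": 0}])

```text
t: 20.2
position: [0.6512, 0.0347, 0.0264]
tcp_rot: [[-0.164, 0.987, 0.0], [0.987, 0.164, 0.0], [-0.0, 0.0, -1.0]]
wrist_force: [-0.4, -0.2, -1.6]
width: 0.455
```

step_arm(targets=[{"dx": 0, "dy": 0, "dz": 0.005, "wx": 0, "wy": 0, "wz": 0}, {"dx": 0, "dy": 0, "dz": 0.01, "wx": 0, "wy": 0, "wz": 0}, {"dx": 0, "dy": 0, "dz": 0.015, "wx": 0, "wy": 0, "wz": 0}, {"dx": 0, "dy": 0, "dz": 0.015, "wx": 0, "wy": 0, "wz": 0}])

```text
t: 20.7
position: [0.6509, 0.0347, 0.0239]
tcp_rot: [[-0.164, 0.986, -0.0], [0.986, 0.164, -0.0], [0.0, -0.0, -1.0]]
wrist_force: [0.1, -0.3, -1.9]
width: 0.45
```

step_arm(targets=[{"dx": 0, "dy": -0.008, "dz": 0.005, "wx": 0, "wy": 0, "wz": 0}, {"dx": 0, "dy": -0.008, "dz": 0.01, "wx": 0, "wy": 0, "wz": 0}, {"dx": 0, "dy": -0.008, "dz": 0.01, "wx": 0, "wy": 0, "wz": 0}])

```text
t: 21.08
position: [0.6497, 0.0345, 0.0224]
tcp_rot: [[-0.164, 0.987, -0.0], [0.987, 0.164, 0.0], [0.0, -0.0, -1.0]]
wrist_force: [-0.3, 0.5, -1.7]
width: 0.451
```

step_arm(targets=[{"dx": 0, "dy": 0, "dz": 0.005, "wx": 0, "wy": 0, "wz": 0}, {"dx": 0, "dy": 0, "dz": 0.009, "wx": 0, "wy": 0, "wz": 0}, {"dx": 0, "dy": 0, "dz": 0.009, "wx": 0, "wy": 0, "wz": 0}])

```text
t: 21.45
position: [0.65, 0.0346, 0.0215]
tcp_rot: [[-0.164, 0.986, 0.0], [0.986, 0.164, 0.0], [-0.0, 0.0, -1.0]]
wrist_force: [-1.5, 0.1, 1.4]
width: 0.452
```

step_arm(targets=[{"dx": 0, "dy": 0, "dz": 0.003, "wx": 0, "wy": 0, "wz": 0}, {"dx": 0, "dy": 0, "dz": 0.003, "wx": 0, "wy": 0, "wz": 0}, {"dx": 0, "dy": 0, "dz": 0, "wx": 0, "wy": 0, "wz": 0}, {"dx": 0, "dy": 0, "dz": 0, "wx": 0, "wy": 0, "wz": 0}, {"dx": 0, "dy": 0, "dz": -0.1, "wx": 0, "wy": 0, "wz": 0}, {"dx": 0, "dy": 0, "dz": -0.3, "wx": 0, "wy": 0, "wz": 0}, {"dx": 0, "dy": 0, "dz": -0.6, "wx": 0, "wy": 0, "wz": 0}, {"dx": 0, "dy": 0, "dz": -0.9, "wx": 0, "wy": 0, "wz": 0}], jaw=1)

```text
t: 22.45
position: [0.6499, 0.0345, 0.1585]
tcp_rot: [[-0.164, 0.987, 0.001], [0.987, 0.164, -0.0], [-0.0, 0.001, -1.0]]
wrist_force: [0.6, -0.3, -0.4]
width: 1.002
```

```bash
python3 -c "
from h import *
print(togo([.5173,.3922,.12],99.3))
im,c=wrist('w8')
for p in [(.6495,.033,.011),(.6495,.033,.071),(.6378,.1042,.011),(.6612,-.038,.061),(.6729,-.1085,.051)]:print(proj(c,np.array(p)))"
```

```text
(array([ 2.497, -0.482,  0.256]), np.float64(0.004328158766823357))
[319.21448677 222.88266726]
[319.01677967 246.03431014]
[319.2353853  137.42085248]
[319.0946788  325.90382914]
[319.24937274 388.06807296]
```

View pics/w8.png

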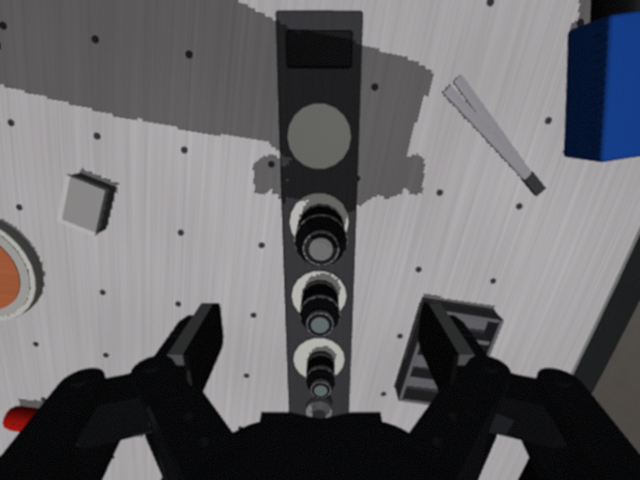

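step_arm(targets=[{"dx": 0, "dy": 0, "dz": 0.25, "wx": 0, "wy": 0, "wz": 0}, {"dx": 0, "dy": 0, "dz": 0.55, "wx": 0, "wy": 0, "wz": 0}, {"dx": 0, "dy": 0, "dz": 0.8, "wx": 0, "wy": 0, "wz": 0}, {"dx": 0, "dy": 0, "dz": 0.89, "wx": 0, "wy": 0, "wz": 0}, {"dx": 0, "dy": 0, "dz": 0.89, "wx": 0, "wy": 0, "wz": 0}])

```text
t: 23.12
position: [0.6496, 0.0346, 0.0226]
tcp_rot: [[-0.164, 0.986, -0.001], [0.986, 0.164, 0.0], [0.0, -0.001, -1.0]]
wrist_force: [-0.2, 0.5, 0.8]
width: 0.999
```

step_arm(targets=[{"dx": 0, "dy": 0, "dz": 0, "wx": 0, "wy": 0, "wz": 0}, {"dx": 0, "dy": 0, "dz": 0, "wx": 0, "wy": 0, "wz": 0}, {"dx": 0, "dy": 0, "dz": 0, "wx": 0, "wy": 0, "wz": 0}, {"dx": 0, "dy": 0, "dz": 0, "wx": 0, "wy": 0, "wz": 0}, {"dx": 0, "dy": 0, "dz": 0, "wx": 0, "wy": 0, "wz": 0}, {"dx": 0, "dy": 0, "dz": -0.02, "wx": 0, "wy": 0, "wz": 0}, {"dx": 0, "dy": 0, "dz": -0.03, "wx": 0, "wy": 0, "wz": 0}, {"dx": 0.02, "dy": 0, "dz": -0.03, "wx": 0, "wy": 0, "wz": 0}], jaw=-1)

```text
t: 24.12
position: [0.6489, 0.0375, 0.0267]
tcp_rot: [[-0.163, 0.987, -0.001], [0.987, 0.163, 0.0], [0.0, -0.001, -1.0]]
wrist_force: [-0.5, -0.1, -2.6]
width: 0.45
```

step_arm(targets=[{"dx": 0.002, "dy": 0, "dz": 0, "wx": 0, "wy": 0, "wz": 0}, {"dx": 0.002, "dy": 0, "dz": 0.012, "wx": 0, "wy": 0, "wz": 0}, {"dx": 0.002, "dy": 0, "dz": 0.022, "wx": 0, "wy": 0, "wz": 0}, {"dx": 0.002, "dy": 0, "dz": 0.03, "wx": 0, "wy": 0, "wz": 0}, {"dx": 0.002, "dy": 0, "dz": 0.03, "wx": 0, "wy": 0, "wz": 0}])

```text
t: 24.75
position: [0.6492, 0.0379, 0.0246]
tcp_rot: [[-0.164, 0.986, -0.0], [0.986, 0.164, 0.0], [0.0, -0.0, -1.0]]
wrist_force: [-5.5, -0.4, 9.1]
width: 0.448
```

Contact made; release and rise, then on to the tallest.

step_arm(targets=[{"dx": 0, "dy": 0, "dz": 0, "wx": 0, "wy": 0, "wz": 0}, {"dx": 0, "dy": 0, "dz": 0, "wx": 0, "wy": 0, "wz": 0}, {"dx": 0, "dy": 0, "dz": 0, "wx": 0, "wy": 0, "wz": 0}, {"dx": 0, "dy": 0, "dz": 0, "wx": 0, "wy": 0, "wz": 0}, {"dx": 0, "dy": 0, "dz": -0.1, "wx": 0, "wy": 0, "wz": 0}, {"dx": 0, "dy": 0, "dz": -0.3, "wx": 0, "wy": 0, "wz": 0}, {"dx": 0, "dy": 0, "dz": -0.6, "wx": 0, "wy": 0, "wz": 0}, {"dx": 0, "dy": 0, "dz": -0.9, "wx": 0, "wy": 0, "wz": 0}], jaw=1)

```text
t: 25.75
position: [0.6493, 0.0378, 0.1599]
tcp_rot: [[-0.164, 0.986, 0.001], [0.986, 0.164, 0.0], [-0.0, 0.001, -1.0]]
wrist_force: [0.7, 0.1, 1.1]
width: 1.002
```

step_arm(targets=[{"dx": 0.3, "dy": -0.06, "dz": 0, "wx": 0, "wy": 0, "wz": 0}, {"dx": 0.66, "dy": -0.13, "dz": 0, "wx": 0, "wy": 0, "wz": 0}, {"dx": 1, "dy": -0.2, "dz": 0, "wx": 0, "wy": 0, "wz": 0}])

```text
t: 26.12
position: [0.5951, 0.1822, 0.1593]
tcp_rot: [[-0.163, 0.987, 0.002], [0.987, 0.163, 0.001], [0.0, 0.002, -1.0]]
wrist_force: [0.5, 0.3, -0.2]
width: 1.001
```

step_arm(targets=[{"dx": 0.4, "dy": -0.08, "dz": 0, "wx": 0, "wy": 0, "wz": 0}, {"dx": 0.8, "dy": -0.16, "dz": 0, "wx": 0, "wy": 0, "wz": 0}, {"dx": 1, "dy": -0.2, "dz": 0, "wx": 0, "wy": 0, "wz": 0}, {"dx": 1, "dy": -0.2, "dz": 0, "wx": 0, "wy": 0, "wz": 0}])

```text
t: 26.62
position: [0.5402, 0.3262, 0.1588]
tcp_rot: [[-0.168, 0.986, 0.001], [0.986, 0.168, 0.001], [0.001, 0.001, -1.0]]
wrist_force: [0.3, -0.2, 0.1]
width: 1.003
```

```bash
python3 -c "
from h import *
print(togo([.5173,.3922,.12],99.3))
im,c=wrist('w9')
for p in [(.5173,.3922,0),(.5173,.3922,.07),(.6378,.1042,.011),(.6495,.033,.071)]:print(proj(c,np.array(p)))"
```

```text
(array([ 0.459, -0.077,  0.259]), np.float64(0.012159618994629168))
[306.06512183 139.19671691]
[301.97826798 143.70871491]
[373.48300253 427.00866659]
[377.62862464 528.53482076]
```

View pics/w9.png

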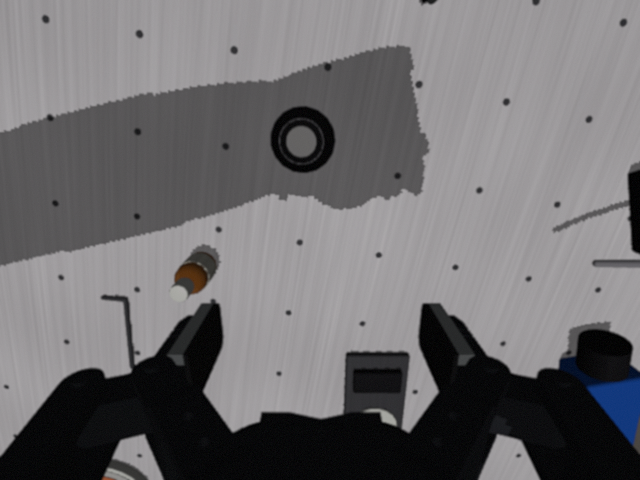

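step_arm(targets=[{"dx": 0.25, "dy": -0.04, "dz": 0, "wx": 0, "wy": 0, "wz": 0.012}, {"dx": 0.471, "dy": -0.077, "dz": 0, "wx": 0, "wy": 0, "wz": 0.012}, {"dx": 0.471, "dy": -0.077, "dz": 0.15, "wx": 0, "wy": 0, "wz": 0.012}, {"dx": 0.471, "dy": -0.077, "dz": 0.35, "wx": 0, "wy": 0, "wz": 0.012}, {"dx": 0.471, "dy": -0.077, "dz": 0.4, "wx": 0, "wy": 0, "wz": 0.012}, {"dx": 0.471, "dy": -0.077, "dz": 0.4, "wx": 0, "wy": 0, "wz": 0.012}])

```text
t: 27.42
position: [0.5184, 0.3907, 0.0977]
tcp_rot: [[-0.156, 0.988, -0.001], [0.988, 0.156, -0.001], [-0.0, -0.001, -1.0]]
wrist_force: [-0.4, -0.2, -0.1]
width: 1.0
```

```bash
python3 -c "
from h import *
print(togo([.5173,.394,.018],99.3))
im,c=wrist('w10')
for p in [(.5173,.3935,.07)]:print(proj(c,np.array(p)))
g=cv2.cvtColor(im,6);u,v=proj(c,np.array([.5173,.394,.07])).astype(int);s=g[v-40:v+40,u-40:u+40];t=((s>60)&(s<140)).astype(np.uint8)
n,l,st,ce=cv2.connectedComponentsWithStats(t)
for i in range(1,n):
  if st[i,4]>60: print(st[i],ce[i]+[u-40,v-40],plane(c,ce[i]+[u-40,v-40],.07))
"
```

```text
(array([ 0.023, -0.004,  0.531]), np.float64(-0.010432193823345792))
[318.68636501 275.67802205]
[  1   0  79  65 302] [319.32450331 269.        ] [0.5170311  0.39744245 0.07      ]
[ 21  26  36  33 944] [316.88241525 275.8125    ] [0.51634628 0.39326819 0.07      ]
```

step_arm(targets=[{"dx": 0.02, "dy": -0.006, "dz": 0.15, "wx": 0, "wy": 0, "wz": -0.01}, {"dx": 0.02, "dy": -0.006, "dz": 0.35, "wx": 0, "wy": 0, "wz": -0.01}, {"dx": 0.02, "dy": -0.006, "dz": 0.48, "wx": 0, "wy": 0, "wz": -0.01}, {"dx": 0.02, "dy": -0.006, "dz": 0.53, "wx": 0, "wy": 0, "wz": -0.01}, {"dx": 0.02, "dy": -0.006, "dz": 0.53, "wx": 0, "wy": 0, "wz": -0.01}])

```text
t: 28.1
position: [0.5169, 0.3946, 0.0183]
tcp_rot: [[-0.163, 0.987, -0.0], [0.987, 0.163, 0.0], [0.0, -0.0, -1.0]]
wrist_force: [0.6, -0.2, -0.2]
width: 1.0
```

step_arm(targets=[{"dx": 0, "dy": 0, "dz": 0, "wx": 0, "wy": 0, "wz": 0}, {"dx": 0, "dy": 0, "dz": 0, "wx": 0, "wy": 0, "wz": 0}, {"dx": 0, "dy": 0, "dz": 0, "wx": 0, "wy": 0, "wz": 0}, {"dx": 0, "dy": 0, "dz": 0, "wx": 0, "wy": 0, "wz": 0}, {"dx": 0, "dy": 0, "dz": 0, "wx": 0, "wy": 0, "wz": 0}, {"dx": 0, "dy": 0, "dz": 0, "wx": 0, "wy": 0, "wz": 0}], jaw=-1)

```text
t: 28.85
position: [0.5174, 0.3951, 0.0195]
tcp_rot: [[-0.163, 0.987, 0.002], [0.987, 0.163, 0.001], [0.001, 0.002, -1.0]]
wrist_force: [0.0, -0.8, 5.4]
width: 0.519
```

```bash
python3 -c "
from h import *
print(togo([.6378,.1045,.10],99.3))"
```

```text
(array([-2.042,  0.477, -0.538]), np.float64(0.0024909833264898347))
```

step_arm(targets=[{"dx": 0, "dy": 0, "dz": -0.08, "wx": 0, "wy": 0, "wz": 0}, {"dx": 0, "dy": 0, "dz": -0.25, "wx": 0, "wy": 0, "wz": 0}, {"dx": 0, "dy": 0, "dz": -0.45, "wx": 0, "wy": 0, "wz": 0}, {"dx": -0.1, "dy": 0.02, "dz": -0.54, "wx": 0, "wy": 0, "wz": 0}, {"dx": -0.3, "dy": 0.07, "dz": -0.54, "wx": 0, "wy": 0, "wz": 0}, {"dx": -0.55, "dy": 0.13, "dz": -0.54, "wx": 0, "wy": 0, "wz": 0}, {"dx": -0.8, "dy": 0.19, "dz": -0.54, "wx": 0, "wy": 0, "wz": 0}, {"dx": -1, "dy": 0.24, "dz": -0.54, "wx": 0, "wy": 0, "wz": 0}])

```text
t: 29.85
position: [0.5763, 0.2496, 0.0983]
tcp_rot: [[-0.162, 0.987, -0.002], [0.987, 0.162, -0.001], [-0.001, -0.002, -1.0]]
wrist_force: [0.4, 0.1, -1.9]
width: 0.522
```

step_arm(targets=[{"dx": -0.25, "dy": 0.05, "dz": 0, "wx": 0, "wy": 0, "wz": 0}, {"dx": -0.5, "dy": 0.11, "dz": 0, "wx": 0, "wy": 0, "wz": 0}, {"dx": -0.75, "dy": 0.17, "dz": 0, "wx": 0, "wy": 0, "wz": 0}, {"dx": -0.92, "dy": 0.21, "dz": 0, "wx": 0, "wy": 0, "wz": 0}, {"dx": -1, "dy": 0.23, "dz": 0, "wx": 0, "wy": 0, "wz": 0}, {"dx": -1, "dy": 0.23, "dz": 0, "wx": 0, "wy": 0, "wz": 0}])

```text
t: 30.6
position: [0.6347, 0.1091, 0.0986]
tcp_rot: [[-0.161, 0.987, -0.001], [0.987, 0.161, 0.0], [0.0, -0.001, -1.0]]
wrist_force: [0.1, 0.3, -3.0]
width: 0.518
```

```bash
python3 -c "
from h import *
print(togo([.6378,.1058,.0305],99.3))"
```

```text
(array([-0.025,  0.017,  0.454]), np.float64(-0.0006546985913758166))
```

step_arm(targets=[{"dx": -0.025, "dy": 0.017, "dz": 0, "wx": 0, "wy": 0, "wz": 0}, {"dx": -0.025, "dy": 0.017, "dz": 0.1, "wx": 0, "wy": 0, "wz": 0}, {"dx": -0.025, "dy": 0.017, "dz": 0.22, "wx": 0, "wy": 0, "wz": 0}, {"dx": -0.025, "dy": 0.017, "dz": 0.33, "wx": 0, "wy": 0, "wz": 0}, {"dx": -0.025, "dy": 0.017, "dz": 0.39, "wx": 0, "wy": 0, "wz": 0}, {"dx": -0.025, "dy": 0.017, "dz": 0.42, "wx": 0, "wy": 0, "wz": 0}, {"dx": -0.025, "dy": 0.017, "dz": 0.435, "wx": 0, "wy": 0, "wz": 0}, {"dx": -0.025, "dy": 0.017, "dz": 0.435, "wx": 0, "wy": 0, "wz": 0}])

```text
t: 31.6
position: [0.6386, 0.1067, 0.0343]
tcp_rot: [[-0.163, 0.987, 0.001], [0.987, 0.163, 0.0], [-0.0, 0.001, -1.0]]
wrist_force: [-0.2, -0.7, -3.1]
width: 0.518
```

```bash
python3 -c "
from h import *
print(togo([.6378,.1058,.0305],99.3))"
```

```text
(array([-0.005, -0.006,  0.025]), np.float64(0.002286765917811681))
```

step_arm(targets=[{"dx": -0.005, "dy": -0.006, "dz": 0.008, "wx": 0, "wy": 0, "wz": 0}, {"dx": -0.005, "dy": -0.006, "dz": 0.014, "wx": 0, "wy": 0, "wz": 0}, {"dx": -0.005, "dy": -0.006, "dz": 0.02, "wx": 0, "wy": 0, "wz": 0}, {"dx": -0.005, "dy": -0.006, "dz": 0.02, "wx": 0, "wy": 0, "wz": 0}])

```text
t: 32.1
position: [0.6373, 0.1058, 0.0309]
tcp_rot: [[-0.163, 0.987, -0.0], [0.987, 0.163, 0.0], [0.0, -0.0, -1.0]]
wrist_force: [-0.4, 0.4, -3.3]
width: 0.522
```

step_arm(targets=[{"dx": 0, "dy": 0, "dz": 0.004, "wx": 0, "wy": 0, "wz": 0}, {"dx": 0, "dy": 0, "dz": 0.008, "wx": 0, "wy": 0, "wz": 0}, {"dx": 0, "dy": 0, "dz": 0.008, "wx": 0, "wy": 0, "wz": 0}])

```text
t: 32.48
position: [0.6375, 0.1058, 0.0305]
tcp_rot: [[-0.163, 0.987, 0.0], [0.987, 0.163, -0.0], [-0.0, 0.0, -1.0]]
wrist_force: [-2.9, -0.1, 4.5]
width: 0.521
```

step_arm(targets=[{"dx": 0, "dy": 0, "dz": 0, "wx": 0, "wy": 0, "wz": 0}, {"dx": 0, "dy": 0, "dz": 0, "wx": 0, "wy": 0, "wz": 0}, {"dx": 0, "dy": 0, "dz": 0, "wx": 0, "wy": 0, "wz": 0}, {"dx": 0, "dy": 0, "dz": 0, "wx": 0, "wy": 0, "wz": 0}, {"dx": 0, "dy": 0, "dz": -0.1, "wx": 0, "wy": 0, "wz": 0}, {"dx": 0, "dy": 0, "dz": -0.3, "wx": 0, "wy": 0, "wz": 0}, {"dx": 0, "dy": 0, "dz": -0.6, "wx": 0, "wy": 0, "wz": 0}, {"dx": 0, "dy": 0, "dz": -0.95, "wx": 0, "wy": 0, "wz": 0}], jaw=1)

```text
t: 33.48
position: [0.6369, 0.1058, 0.1738]
tcp_rot: [[-0.163, 0.987, -0.001], [0.987, 0.163, -0.0], [0.0, -0.001, -1.0]]
wrist_force: [0.8, 0.9, 0.2]
width: 0.998
```

step_arm(targets=[{"dx": -0.2, "dy": -0.3, "dz": 0, "wx": 0, "wy": 0, "wz": 0}, {"dx": -0.4, "dy": -0.6, "dz": 0, "wx": 0, "wy": 0, "wz": 0}, {"dx": -0.5, "dy": -0.9, "dz": 0, "wx": 0, "wy": 0, "wz": 0}, {"dx": -0.5, "dy": -1, "dz": 0, "wx": 0, "wy": 0, "wz": 0}, {"dx": -0.5, "dy": -1, "dz": 0, "wx": 0, "wy": 0, "wz": 0}])

```text
t: 34.1
position: [0.5016, 0.0075, 0.1731]
tcp_rot: [[-0.162, 0.987, 0.002], [0.987, 0.162, 0.0], [-0.0, 0.002, -1.0]]
wrist_force: [0.4, 0.0, 1.2]
width: 1.002
```

```bash
python3 -c "
from h import *
im,c=wrist('w11');t=grab_frame('top');ct=calibration('top')
P=np.array([(.6729,-.1085),(.6612,-.038),(.6495,.033),(.6378,.1042)])
for C,I in((c,im),(ct,t)):
  for p,h in zip(P,(.04,.05,.06,.07)):
    q=np.append(p,.011+h);print(proj(C,q).round(1),end=' ');cv2.drawMarker(I,tuple(int(round(k)) for k in proj(C,q)),(0,0,255),0,5,1)
    b=[tuple(proj(C,np.array([p[0]+.026*np.cos(a),p[1]+.026*np.sin(a),.011])).round().astype(int)) for a in np.arange(0,6.28,.3)]
    for k in b: I[min(max(k[1],0),479),min(max(k[0],0),639)]=(0,255,0)
cv2.imwrite('pics/f.png',cv2.hconcat([cv2.resize(t[165:235,215:400],(740,280),interpolation=2)]))
cv2.imwrite('pics/fw.png',im)"
```

```text
[478.4 373.2] [496.  312.6] [517.7 235.9] [544.3 137.9] [355.4 184.3] [323.6 188.5] [290.9 192.9] [257.3 197.3]
```

View pics/fw.png

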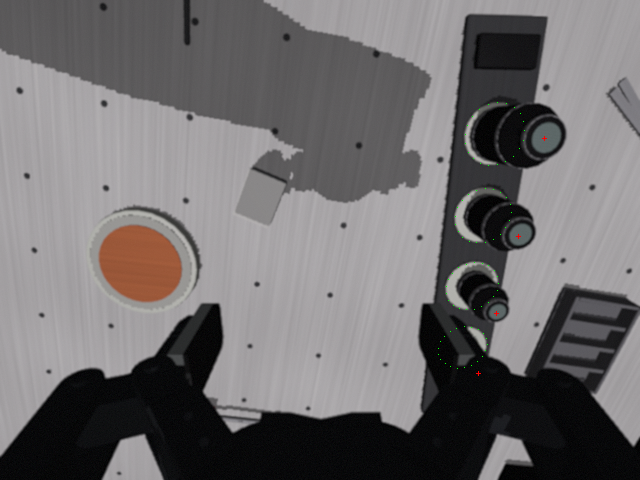

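View pics/f.png

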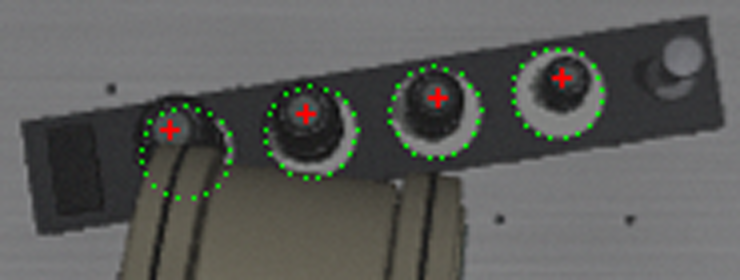

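```bash
python3 -c "
from bench import manip
print(manip.finish_job())"
```

```text
the job is handed in; nothing more can be done
None
```

All four objectives stand upright on the rail in height order: the shortest on the pad next to the pillar, the tallest on the pad farthest from it. I handed the job in at about 34 s of the 112 s, with the gripper open and clear.

- **Set-downs:** I lowered each one slowly until the wrist force showed first contact (under about 10 N), then released it.
- **Correction:** The third (60 mm) objective first landed about 3 mm off-centre. I picked it up again and moved it 3 mm along the rail.
- **Final check:** In the last wrist and top pictures, every nose I could see was within 1–2 pixels (about 2 mm) of its pad centre. In the wrist view a finger hid the shortest one, and in the top view the arm partly hid the tallest. Each of those was clear in the other view.
- **Small disagreement:** Two wrist views put the pads 1–2 mm nearer the tallest objective's end than the first top view did. I allowed about 1 mm for this from the second objective on; the first got no correction.

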